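# Refit the exhaust silencer: finger-tight, then one flat with the spanner

### The arm

A 6-joint arm with a two-finger parallel gripper is mounted at the origin on the work surface. World frame = base frame: x ahead of the robot, y to its left, z up, the work surface at z = 0. Lengths are in mm, angles in rad, forces in N, time in s.
With the tool pointing down it reaches from about 400 to 925 mm from the base axis. Payload 12.5 kg.
Tool frame: the origin (TCP) lies between the finger pads; the fingertips stand 25 mm ahead of it and the grasp point (between the pads) lies 6 mm ahead of it; z points along the fingers, y is the line along which they close (so a half turn about z gives the same grasp; the last joint's range is limited). The gripper opens to 95 mm and grips with 3 to 60 N. Pads are 20 mm wide; open, the fingers measure 119 mm over their backs; the gripper's body (75 mm by 180 mm) begins 59 mm behind the grasp point.
Start: joints at [-1.21, 0.491, 1.559, -0, 1.092, -0.106], TCP at [281.293, -558.138, 239.661] pointing down, gripper open.
Joint ranges: [-3.1, 3.1], [-0.84, 2.19], [0.05, 2.79], [-1.13, 4.28], [0.06, 2.93], [-2.69, 2.69]. Speed limits (rad/s): [2.22, 2.22, 2.79, 3.14, 3.14, 3.14].

### API

Orientations are given as [roll, pitch, yaw] about the fixed x, y, z axes, in that order (R = Rz(yaw) Ry(pitch) Rx(roll)).
In Python, from cell import state, read_camera, job_done, cut_out gives the robot as it stands. The module is installed in compiled form; this text tells all that it offers.
- The arm moves only by the tool jog_arm, never from a script. Its argument "motion" is a list of rows, each a list of 2 entries, a list of its own where there are three numbers: the shift along the tool's x, y, z in mm, then the turn about the tool's z in rad. A call has 1 to 5 rows; each row is the pose to reach, as a shift and turn from the pose commanded when the call began, along the tool's axes at that moment; what a row does not reach only later rows make up. A row lasts 1/10 s, in which the tool goes at most 50 mm and 8.59 degrees, less where a joint would pass 70% of its speed; a pose out of reach is approached as far as the arm can. A call with a gripper value outside its range is refused whole. "grip" is the closure, from 0 (fully open) to 1 (shut), set as the call begins (left out, the last holds). The fingers move at their own pace and stop on an object; the grip force is fixed at half the most. Time passes only in rows, so rows that repeat a pose let the fingers close. It gives the time, the measured TCP pose, the force, the opening and the grip force at its end, in the units of the state.
- state(): the state, without advancing time (a new reading comes with each control period).
- read_camera(name): name is "scene" or "top" or "wrist"; returns a dict with "img" (400x640x3 uint8, blue, green, red), "vertical_fov" (degrees; the focal length in pixels is half the picture's height over the tangent of half this angle, whatever the lens; pixels are square), "cx", "cy" (the principal point, pixels), "k1" (the pictures are not rectified: a ray, as slopes to the right and down, at radius r is drawn at 1 + k1 r^2 times it, then the intrinsics apply), "extrinsics" (4x4, takes a point from camera to world coordinates). Camera axes: x right, y up, looking along -z (the intrinsics and any distortion apply to the point x, -y, -z); pixel columns grow to the right and rows downward; lengths in mm; the calibration is good to about 2 mm. A picture is of the moment at which its call begins. There is no depth.
- job_done(): hands the job in; it is judged then, once.
Trained networks look in a picture, given as the dict that the camera call returned (one of the last four; its "shot" number tells which), for a name from the list of things; names that differ only in an ending like _2 or _b are one class to them, and where a whole thing is asked for, a point or a joint stands for the part that bears it (a point fixed in the world has none). Each returns a list of dicts, best first, with "p" (0 to 1); they miss things now and then, are a little off and sometimes report something else, mostly with a low value. They report only what shows in the picture. A call takes as long as a camera call.
- cut_out(name, picture): "region" (400x640 bool, what is visible of it) and "box" ([left, top, right, bottom] in pixels, round what is visible of it).
The state is a dict: "t": time; "joints": joint angles; "qvel": joint speeds; "tau": joint torques, N m; "eef_pos": TCP position; "tcp_rot": TCP orientation; "ft_force": force on the tool from outside, world axes, zero at the start; "moment": the same for the moment, N m; "opening": opening from 0.0 (shut) to 1.0 (fully open); "grip_force": force on a finger pad.
Only numpy, scipy, OpenCV 4.12 (cv2) and the standard library are available. Lean on these libraries where they do the work, as an engineer would, in place of code of your own. Each camera call takes 0.05 s, during which the arm holds its last target. There are 200 camera calls.

### The job

The silencer on the valve block is held by a loose union nut: spin the nut down clockwise by hand (gripper fingers only) until it is finger-tight, then fit the open-end spanner from the blue tray on it and pull it one flat further (a sixth of a turn), so that the yellow paint stripe on the nut lines up with the stripe on the block. Do the final pull with the spanner only, then lay the spanner back down flat in its tray without dropping it, and leave the loose parts around it where they are.

Things in the scene. Friction and masses are not known exactly. Their poses are not given: they have to be found in the camera images.
- manifold: Fixed valve block. Origin: underside centre of its black plate (180 x 150 x 12 mm, x by y); z up. On it: aluminium block 64 x 64 mm, top at z = 48 mm, speed controllers (to z = 43) out to x = -58 mm, coils (to z = 40) out to x = +60 mm. The union stands upright at x = y = 0. A yellow stripe on the block top runs from the union towards +x.
- silencer_top (a point): Top of the fixed bronze silencer, 22 mm diameter, on the union's vertical axis, 107 mm above the bench. Below it: the nut from 84 down to 60 mm, a copper washer, and a brass adapter 29 mm wide from 58 to 48 mm (block top).
- nut: Captive steel hex nut, 30 mm across flats, 34.6 mm across corners, 24 mm high; origin at its underside centre (60 mm above the bench), z up. Flats face its own +x, -x and every 60 degrees. Its yellow stripe is on the flat facing its +x. It only turns (clockwise from above tightens) and stays where left. Finger-tight, its +x is 60 degrees short of the block's +x; done, parallel to it.
- nut_mid (a point): Centre of the nut, half way up it (72 mm above the bench).
- spin (a joint): Free part of the nut's turn, rad, grows clockwise seen from above; 2.6 is the hard end, where the nut meets the washer: finger-tight. Starts between 0 and 1.6. Takes about 0.2 N m.
- tight (a joint): How far the nut has been pulled past finger-tight, rad, grows clockwise; 0 at the start, one flat is 1.047 (stripes in line). Takes about 0.5 N m and stays where left. Turning the nut first uses up joint spin, then this; its total clockwise turn is the sum of both.
- tray: Fixed open blue tool tray, outside 290 (x) x 150 (y) x 16 mm high, 4 mm walls; origin at the centre of its underside.
- tray_in (a point): Centre of the tray's inner floor, the surface on which the spanner lies.
- wrench: Loose open-end steel spanner, 0.30 kg (up to 20 % off), 9 mm thick, 215 mm long, lying flat in the tray, z up, head at +x. Origin: on its underside, midway along the handle. Handle 20 mm wide, free for gripping from x = -50 to +35 mm; centre of mass about x = +25 mm; 30 mm hanging eye at x = -80 mm; head 60 mm wide from x = 62 mm.
- wrench_jaw (a point): Middle of the jaw, 100 mm along +x from the spanner's origin, 4.5 mm above its underside: goes on the nut's axis, half way up the nut. Parallel jaws 31.6 mm apart (about 5 degrees of play on the nut) from x = 80 to 111 mm, flared tips to x = 120 mm, open to +x. On the nut they lie along two opposite flats, the handle pointing away over a corner of the nut.
- amplifier: Loose black sensor amplifier, 72 x 24 x 36 mm, origin at the centre of its underside. A bystander.
- actuator: Loose silver rotary actuator, 46 x 46 x 32 mm with a short shaft to 40 mm, origin at the centre of its underside. A bystander.
- plug: Loose brass hex plug, 21 mm across flats, 21 mm high, origin at the centre of its underside. A bystander.

How it is judged (in metres and radians):
On the way, in this order (a step that is already met when the one before it is completed fails the run):
1. the nut is run down finger-tight by the fingers, the spanner not yet near it (value of joint spin above 2.45 rad and value of joint tight below 0.35 rad and distance between wrench_jaw and nut_mid above 0.06 m), for 0.1 s.
2. the spanner's jaw is round the nut, flat, before the pull (distance between wrench_jaw and nut_mid below 0.013 m and angle between wrench's own z axis and vertical below 0.2 rad and value of joint tight below 0.35 rad), for 0.05 s.
3. the nut is pulled one flat past finger-tight with the spanner still on it (value of joint spin above 2.45 rad and value of joint tight between 0.82 and 1.27 rad and distance between wrench_jaw and nut_mid below 0.015 m), for 0.1 s.
4. the spanner is set down in the tray while still held (z of wrench in the frame of tray below 0.016 m and x of wrench in the frame of tray between -0.13 and 0.13 m and y of wrench in the frame of tray between -0.066 and 0.066 m and contact force between the fingers and wrench above 0.5 N), for 0.04 s.
At the end, for the whole second after the job is handed in: The nut is finger-tight (spin above 2.45 of 2.6 rad) and pulled 0.82 to 1.27 rad past it (one flat is 1.05: stripes in line within about 13 degrees); the spanner lies flat and still on the tray's floor; the three loose bystanders are within 20 mm of where they were (value of joint spin above 2.45 rad and value of joint tight between 0.82 and 1.27 rad and z of wrench in the frame of tray below 0.008 m and z of wrench_jaw in the frame of tray below 0.0135 m and angle between wrench's own z axis and vertical below 0.06 rad and x of wrench in the frame of tray between -0.13 and 0.13 m and y of wrench in the frame of tray between -0.066 and 0.066 m and linear speed of wrench below 0.02 m/s and distance of each of amplifier, actuator, plug from where it was at the start of the episode below 0.02 m); the robot touches nothing.
It fails at once if the fingers turn or grip the nut past finger-tight (more than 0.35 rad) (value of joint tight above 0.35 rad and contact force between the fingers and nut above 3 N).
It fails at once if the amplifier is knocked away (distance of amplifier from where it was at the start of the episode above 0.03 m).
It fails at once if the actuator is knocked away (distance of actuator from where it was at the start of the episode above 0.03 m).
It fails at once if the plug is knocked away (distance of plug from where it was at the start of the episode above 0.03 m).
It also fails if it takes over 64 s, if anything falls off the work surface, if the arm or the gripper's body presses on something with over 40 N, if the wrist force passes 120 N, or if a joint passes its speed limit or range.

## Working session

There is one attempt and no reset: what is moved stays moved. The work goes in short steps, Python scripts to look and compute and a tool call to move; the robot and the scene stay as the last step left them, time stands still between calls to the robot, and variables do not carry over. Pictures are saved under pics/ and viewed, at most 10 in all, crops included, and the job is handed in when it is done.

Besides the shell and the picture viewer there is one more tool, called after "Emit:" by a JSON object that holds its "name" and its "arguments". jog_arm: Moves the arm, as the interface text tells. Its arguments: {"type":"object","properties":{"motion":{"type":"array"},"grip":{"type":"number"}},"required":["motion"]}

```bash
ls; mkdir -p pics
cat > h.py <<'E'
import numpy as np, cv2
from cell import state, read_camera, job_done, cut_out
def f_of(c): return 200/np.tan(np.radians(c["vertical_fov"])/2)
def unproj(c,uv,z):
    f=f_of(c); K=np.array([[f,0,c["cx"]],[0,f,c["cy"]],[0,0,1]])
    p=cv2.undistortPoints(np.array(uv,float).reshape(-1,1,2),K,np.array([c["k1"],0,0,0.]))[:,0]
    E=np.array(c["extrinsics"]); d=np.c_[p[:,0],-p[:,1],-np.ones(len(p))]@E[:3,:3].T
    o=E[:3,3]; return o+d*((z-o[2])/d[:,2])[:,None]
def proj(c,P):
    E=np.array(c["extrinsics"]); q=(np.atleast_2d(P)-E[:3,3])@E[:3,:3]
    s=np.c_[q[:,0],-q[:,1]]/-q[:,2:]; s=s*(1+c["k1"]*(s**2).sum(1))[:,None]
    return s*f_of(c)+[c["cx"],c["cy"]]
def rect(m,c,z):
    cn=max(cv2.findContours(m.astype('uint8'),cv2.RETR_EXTERNAL,cv2.CHAIN_APPROX_NONE)[0],key=cv2.contourArea)
    P=unproj(c,cn[:,0],z)[:,:2].astype('float32'); return P,cv2.minAreaRect(P)
E
python3 - <<'E'
from h import *
for n in("top","scene"):
    c=read_camera(n); cv2.imwrite(f"pics/{n}0.png",c["img"]); print(n,c["vertical_fov"],c["k1"],np.round(c["extrinsics"],3).tolist())
    for o,z in(("manifold",12),("nut",84),("tray",16),("wrench",13),("amplifier",36),("actuator",32),("plug",21)):
        r=cut_out(o,c)
        for q in r[:2]:
            P,R=rect(q["region"],c,z); print(o,round(q["p"],2),q["box"],np.round(R[0],1),np.round(R[1],1),round(R[2],1))
print(state())
E
```

```text
pics
top 52.37980123966384 -0.10218852057768162 [[0.021, 0.974, -0.224, 474.083], [-1.0, 0.021, -0.001, -9.226], [0.004, 0.224, 0.974, 855.904], [0.0, 0.0, 0.0, 1.0]]
manifold 0.56 [179.5, 205.0, 264.4, 301.9] [557.9 194.9] [182.2 153.5] 15.2
nut 0.65 [208.9, 240.2, 224.3, 261.4] [553.6 186.4] [25.1 33.7] 65.2
tray 0.78 [372.6, 191.5, 465.6, 344.4] [ 536.  -216.3] [293.8 157.3] 7.8
wrench 0.92 [396.6, 215.8, 426.6, 320.6] [ 538.6 -207.1] [ 62.1 212.1] 88.7
amplifier 0.95 [297.1, 153.8, 313.4, 191.2] [723.6  19.7] [28.4 86.4] 87.3
amplifier 0.17 [373.5, 199.2, 463.9, 343.1] [ 535.3 -210.6] [285.7 152.3] 7.6
actuator 0.7 [221.8, 147.6, 239.8, 172.4] [753.5 181.5] [55.8 49.5] 10.9
plug 0.42 [389.4, 168.8, 396.2, 182.2] [ 727.2 -166.9] [19.5 24.8] 88.8
scene 42.53546952867719 -0.0029538576398039826 [[0.696, -0.574, 0.432, 1031.946], [0.718, 0.546, -0.432, -408.763], [0.012, 0.611, 0.792, 827.526], [0.0, 0.0, 0.0, 1.0]]
manifold 0.84 [295.9, 118.7, 403.3, 199.4] [558.8 201.6] [184.5 183.1] 14.0
nut 0.76 [346.2, 128.4, 359.6, 144.7] [568.8 181. ] [32.6 39.6] 42.3
nut 0.22 [404.9, 194.6, 43
[... 378 characters left out ...]
 [ 736.6 -172.8] [18.6 25.6] 47.4
{'t': 0.8, 'joints': array([-1.20957604e+00,  4.90890929e-01,  1.55887830e+00,  7.07194423e-07,
        1.09170263e+00, -1.05592952e-01]), 'qvel': array([ 0.0019234 , -0.00021413, -0.00199477, -0.00028857,  0.00018462,
       -0.00122003]), 'tau': array([-4.80133793e-03, -6.12438941e+01, -2.58424956e+01,  6.90513058e-02,
        4.45655105e-02, -2.72898410e-05]), 'eef_pos': array([ 281.30975095, -558.14000101,  239.67406473]), 'tcp_rot': array([3.14147247e+00, 1.21071421e-05, 4.66812909e-01]), 'ft_force': array([-0.6981378 ,  0.36830672,  0.5743311 ]), 'moment': array([ 0.01584531, -0.03356758,  0.02076263]), 'grip_force': 0.0, 'opening': 1.0038824070343966}
```

View pics/top0.png

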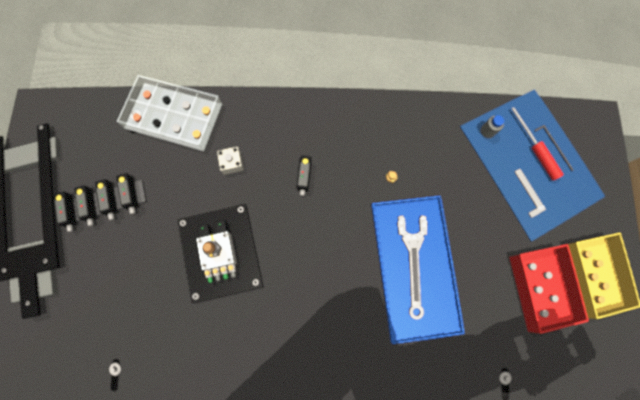

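View pics/scene0.png

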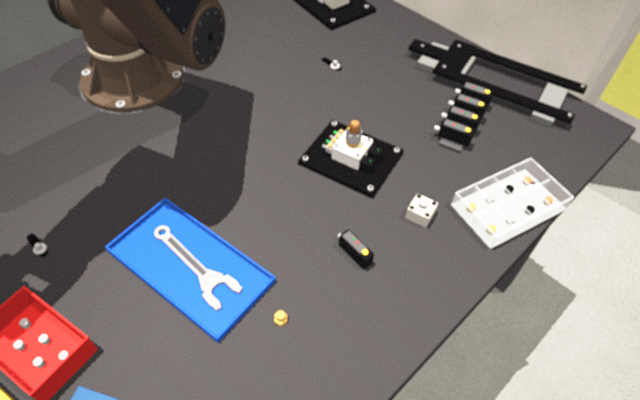

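The top and scene views agree. The union stands at about (217,247) in the top picture and the spanner runs from (417,312) to (412,225) with its head towards +x. The networks' footprints match the given sizes. Next I'll go over the union and look with the wrist camera.

```bash
cat >> h.py <<'E'
def to(x,y,z,yaw=None,s=None):
    s=s or state(); from scipy.spatial.transform import Rotation as Ro
    R=Ro.from_euler("xyz",s["tcp_rot"]).as_matrix(); a=s["tcp_rot"][2]
    print("shift",np.round(R.T@(np.array([x,y,z])-s["eef_pos"]),1),"turn",None if yaw is None else round(a-yaw,3),"| pos",np.round(s["eef_pos"],1),"rot",np.round(s["tcp_rot"],3),"q6",round(s["joints"][5],2))
E
python3 - <<'E'
from h import *
c=read_camera("wrist"); s=state()
from scipy.spatial.transform import Rotation as Ro
R=Ro.from_euler("xyz",s["tcp_rot"]).as_matrix();E=np.array(c["extrinsics"])
print(np.round(R.T@(E[:3,3]-s["eef_pos"]),1),np.round(R.T@E[:3,:3],2),c["vertical_fov"],c["k1"])
to(500,190,260,.4)
E
```

```text
[ 7.820e+01  1.000e-01 -1.452e+02] [[ 0.    0.96  0.28]
 [ 1.   -0.    0.  ]
 [ 0.    0.28 -0.96]] 59.02343941757107 -0.08138130896529219
shift [ 532.  -569.6  -20.4] turn 0.067 | pos [ 281.3 -558.1  239.7] rot [3.142 0.    0.467] q6 -0.11
```

Emit:
{"name": "jog_arm", "arguments": {"motion": [[[30, -28, 0], 0], [[60, -56, 0], 0], [[95, -88, 0], 0], [[130, -121, 0], 0], [[160, -150, 0], 0]]}}

```text
t: 1.35
eef_pos: [357.0, -350.1, 239.8]
tcp_rot: [3.141, -0.0, 0.467]
ft_force: [-0.6, -0.4, -0.0]
opening: 0.999
grip_force: 0.0
```

Emit:
{"name": "jog_arm", "arguments": {"motion": [[[32, -30, 0], 0], [[64, -60, 0], 0], [[96, -90, 0], 0], [[128, -120, 0], 0], [[160, -150, 0], 0]]}}

```text
t: 1.85
eef_pos: [432.4, -144.6, 239.9]
tcp_rot: [3.141, -0.0, 0.467]
ft_force: [0.1, -0.4, 0.1]
opening: 1.0
grip_force: 0.0
```

Emit:
{"name": "jog_arm", "arguments": {"motion": [[[32, -30, 0], 0], [[64, -60, 0], 0], [[96, -90, 0], 0], [[128, -120, 0], 0], [[160, -150, 0], 0]]}}

```text
t: 2.35
eef_pos: [507.8, 61.6, 239.8]
tcp_rot: [3.141, -0.0, 0.467]
ft_force: [0.2, -0.5, -0.4]
opening: 0.993
grip_force: 0.0
```

Emit:
{"name": "jog_arm", "arguments": {"motion": [[[32, -30, 0], 0], [[64, -60, 0], 0], [[96, -90, 0], 0], [[107, -100, 10], 0], [[107, -100, 10], 0]]}}

```text
t: 2.85
eef_pos: [557.6, 198.5, 228.0]
tcp_rot: [-3.141, 0.002, 0.469]
ft_force: [-1.1, -0.1, -0.9]
opening: 1.002
grip_force: 0.0
```

Run:
```python
from h import *
to(558,197,230,.467)
c=read_camera("wrist"); cv2.imwrite("pics/w1.png",c["img"])
for o,z in(("manifold",12),("nut",84)):
    for q in cut_out(o,c)[:1]:
        P,R=rect(q["region"],c,z); print(o,round(q["p"],2),q["box"],np.round(R[0],1),np.round(R[1],1),round(R[2],1))
np.save("w1.npy",c,allow_pickle=True)
```

```text
shift [-0.4  1.5 -2. ] turn 0.002 | pos [557.6 198.5 228. ] rot [-3.141e+00  2.000e-03  4.690e-01] q6 1.33
manifold 0.68 [233.4, 70.5, 411.6, 265.5] [556.7 194.3] [182.7 152.1] 14.5
nut 0.64 [302.2, 169.7, 348.6, 205.2] [562.7 198. ] [29.2 32.1] 34.6
```

View pics/w1.png

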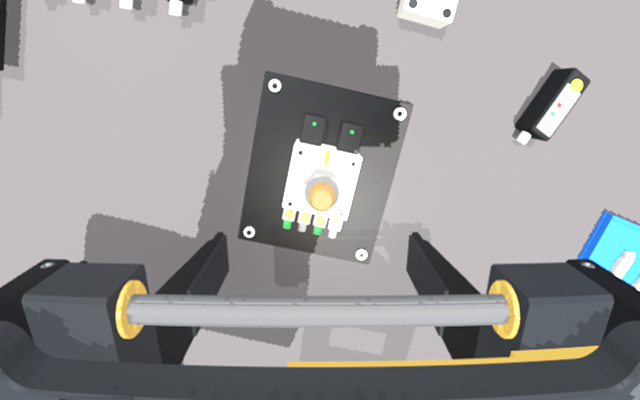

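Run:
```python
from h import *
c=np.load("w1.npy",allow_pickle=True).item()
im=c["img"][130:230,262:382]; cv2.imwrite("pics/w1c.png",cv2.resize(im,None,fx=6,fy=6,interpolation=cv2.INTER_CUBIC))
hsv=cv2.cvtColor(c["img"],cv2.COLOR_BGR2HSV)
# silencer blob
m=((hsv[...,0]>8)&(hsv[...,0]<25)&(hsv[...,1]>110)).astype('uint8'); m[:130]=0;m[230:]=0;m[:,:262]=0;m[:,382:]=0
n,l,st,ce=cv2.connectedComponentsWithStats(m)
for i in range(1,n):
    if st[i,4]>8: print(st[i],ce[i].round(1),unproj(c,[ce[i]],107).round(1),unproj(c,[ce[i]],48).round(1))
for z,n_ in((0,"plate"),(60,"nut0"),(84,"nut84"),(107,"top")): print(n_,proj(c,[[557.5,195.5,z]]).round(1))
```

```text
[310 183  21  14  41] [317.1 186.8] [[565.9 202.9 107. ]] [[552.1 196.   48. ]]
[310 199   6  10  10] [311.6 203.5] [[551.7 200.6 107. ]] [[534.9 193.2  48. ]]
plate [[319.8 171.4]]
nut0 [[320.2 185.2]]
nut84 [[320.5 192.2]]
top [[320.7 200.1]]
```

View pics/w1c.png

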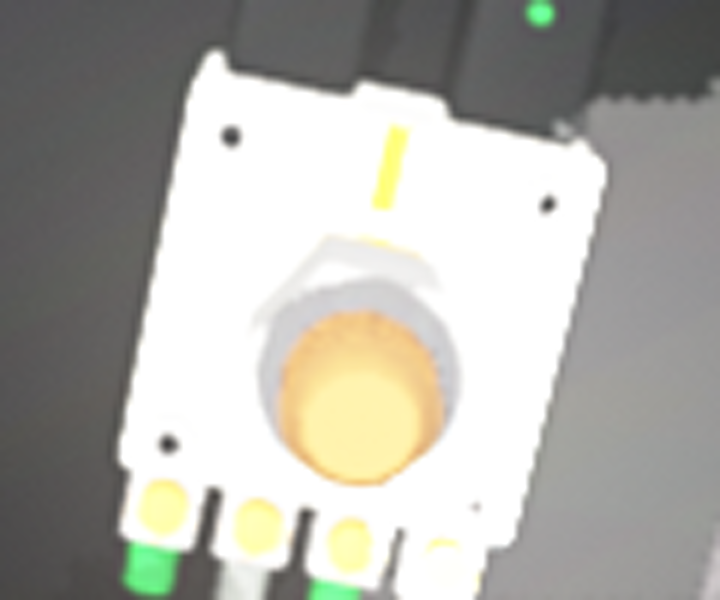

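Emit:
{"name": "jog_arm", "arguments": {"motion": [[[0, 4, 10], -0.145], [[0, 4, 25], -0.29], [[0, 4, 40], -0.435], [[0, 4, 55], -0.58], [[0, 4, 68], -0.725]]}}

```text
t: 3.5
eef_pos: [559.7, 191.9, 161.6]
tcp_rot: [3.141, 0.0, 1.196]
ft_force: [-0.4, 0.2, 0.3]
opening: 1.003
grip_force: 0.0
```

Emit:
{"name": "jog_arm", "arguments": {"motion": [[[0, 0, 0], -0.145], [[0, 0, 0], -0.29], [[0, 0, 0], -0.435], [[0, 0, 0], -0.58], [[0, 0, 0], -0.725]]}}

```text
t: 4.0
eef_pos: [559.8, 192.0, 162.3]
tcp_rot: [3.141, 0.0, 1.921]
ft_force: [0.5, 0.1, -0.8]
opening: 1.0
grip_force: 0.0
```

Emit:
{"name": "jog_arm", "arguments": {"motion": [[[0, 0, 0], -0.145], [[0, 0, 0], -0.29], [[0, 0, 0], -0.435], [[0, 0, 0], -0.58], [[0, 0, 0], -0.725]]}}

```text
t: 4.5
eef_pos: [559.8, 192.0, 162.3]
tcp_rot: [3.141, 0.001, 2.646]
ft_force: [0.4, 0.1, 0.9]
opening: 0.999
grip_force: 0.0
```

Emit:
{"name": "jog_arm", "arguments": {"motion": [[[0, 0, 0], -0.145], [[0, 0, 0], -0.29], [[0, 0, 0], -0.435], [[0, 0, 0], -0.58], [[0, 0, 0], -0.58]]}}

```text
t: 5.0
eef_pos: [559.8, 192.2, 162.2]
tcp_rot: [-3.141, 0.001, -3.061]
ft_force: [-0.5, 0.3, 0.2]
opening: 0.999
grip_force: 0.0
```

Run:
```python
from h import *
to(556.5,194.5,160,3.2)
c=read_camera("wrist"); np.save("w2.npy",c,allow_pickle=True)
P=proj(c,[[556.5,194.5,z] for z in(48,60,84,107)]).round(0); print(P)
u,v=P[2].astype(int); im=c["img"][max(v-60,0):v+60,u-80:u+80]
im=cv2.resize(im,None,fx=5,fy=5,interpolation=cv2.INTER_CUBIC); im=(255*(im/255.)**2.2).astype('uint8'); cv2.imwrite("pics/w2c.png",im)
```

```text
shift [3.1 2.6 2.2] turn -6.261 | pos [559.8 192.2 162.2] rot [-3.141e+00  1.000e-03 -3.061e+00] q6 -1.43
[[321. 201.]
 [322. 205.]
 [322. 216.]
 [322. 229.]]
```

View pics/w2c.png

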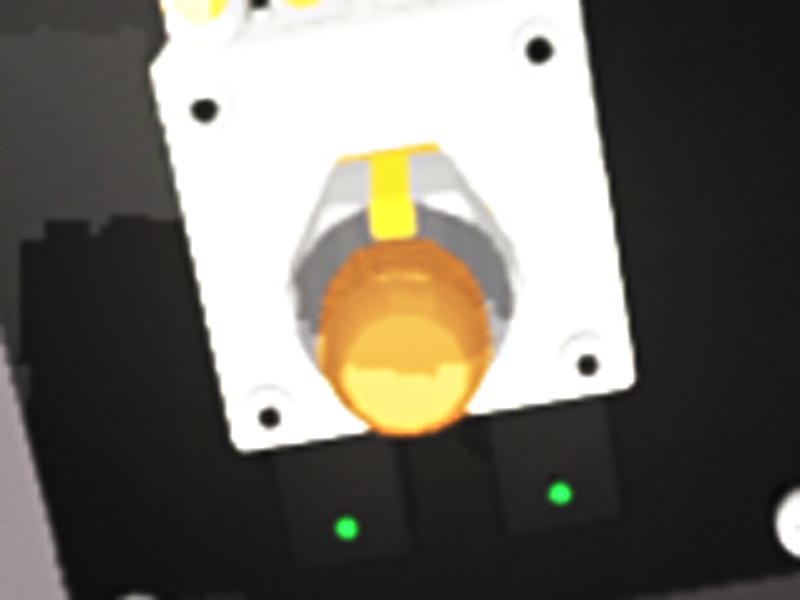

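The wrist crop shows the nut's yellow stripe facing up at crop pixel (390,155–235). The block's four screw holes are at (204,110), (539,50), (587,364) and (269,417).

Run:
```python
from h import *
c=np.load("w2.npy",allow_pickle=True).item()
g=lambda L,z:unproj(c,np.array(L)/5.+[242,156],z)[:,:2]
H=g([(204,110),(539,50),(587,364),(269,417)],48); ctr=H.mean(0); print("holes ctr",ctr,H.round(1).tolist())
an=lambda v:np.degrees(np.arctan2(v[1],v[0]))
print("M yaw",an(H[2]-H[1]),an(H[3]-H[0]),an(H[3]-H[2])-90,an(H[0]-H[1])-90)
F=g([(335,162),(440,147)],60); print("flat",F.round(1),np.linalg.norm(F[1]-F[0]),"edge ang",an(F[1]-F[0]), "mid dir",an(F.mean(0)-ctr),np.linalg.norm(F.mean(0)-ctr))
S=g([(390,160)],60);S2=g([(392,212)],84);print("stripe",an(S[0]-ctr),an(S2[0]-ctr),np.linalg.norm(S2[0]-ctr))
print("sil",g([(407,365)],107))
c1=np.load("w1.npy",allow_pickle=True).item()
print("holes w1",unproj(c1,np.array([(231,136),(547,204),(168,444),(475,506)])/6.+[262,130],48).mean(0))
```

```text
holes ctr [559.06984562 195.13567417] [[541.1, 164.0], [527.9, 213.3], [577.1, 226.2], [590.1, 177.0]]
M yaw 14.659870227190035 14.785046643310796 -165.21752450863323 -165.01082378544206
flat [[544.5 184.3]
 [541.  199.3]] 15.33437136711588 edge ang 103.02720934681132 mid dir -168.49187385047222 16.679882835442275
stripe -169.47313228665536 -169.4898470949787 14.999705433523616
sil [[556.75791269 195.07124895]]
holes w1 [556.04680828 193.63650935  48.        ]
```

Emit:
{"name": "jog_arm", "arguments": {"motion": [[[2, 2.4, 0], 0.14], [[2, 2.4, 0], 0.27], [[2, 2.4, 0], 0.394], [[2, 2.4, 40], 0.394], [[2, 2.4, 75], 0.394]]}}

```text
t: 5.55
eef_pos: [557.9, 195.2, 86.6]
tcp_rot: [3.14, 0.002, 2.822]
ft_force: [1.1, 0.0, 0.2]
opening: 1.0
grip_force: 0.0
```

Emit:
{"name": "jog_arm", "arguments": {"motion": [[[0, 0, 10], 0], [[0, 0, 10], 0]]}}

```text
t: 5.75
eef_pos: [557.2, 195.3, 75.9]
tcp_rot: [-3.14, -0.002, 2.825]
ft_force: [0.2, -1.0, 0.8]
opening: 1.001
grip_force: 0.0
```

Emit:
{"name": "jog_arm", "arguments": {"motion": [[[0, 0, 0], 0], [[0, 0, 0], 0], [[0, 0, 0], 0], [[0, 0, 0], 0], [[0, 0, 0], 0]], "grip": 1}}

```text
t: 6.25
eef_pos: [557.7, 195.9, 77.1]
tcp_rot: [3.141, 0.001, 2.828]
ft_force: [0.8, 0.7, 0.4]
opening: 0.637
grip_force: 0.0
```

Run:
```python
from h import *
s=state();to(557.6,194.4,77,2.827,s);print(s["opening"]*95,s["grip_force"],s["ft_force"],s["moment"])
```

```text
shift [-0.3 -1.4  0.1] turn 0.001 | pos [557.7 195.9  77.1] rot [3.141e+00 1.000e-03 2.828e+00] q6 -1.03
60.55314700011681 0.0 [0.79396511 0.66321747 0.44308199] [ 0.14260441 -0.15023277 -0.02228662]
```

Emit:
{"name": "jog_arm", "arguments": {"motion": [[[0, -1.4, 0], 0], [[0, -1.4, 0], 0], [[0, -1.4, 0], 0], [[0, -1.4, 0], 0], [[0, -1.4, 0], 0]]}}

```text
t: 6.75
eef_pos: [557.5, 195.5, 76.7]
tcp_rot: [3.14, 0.001, 2.827]
ft_force: [1.3, 7.6, -0.8]
opening: 0.313
grip_force: 30.0
```

Emit:
{"name": "jog_arm", "arguments": {"motion": [[[0, 0, 0], 0], [[0, 0, 0], 0], [[0, 0, 0], 0]]}}

```text
t: 7.05
eef_pos: [557.6, 195.5, 76.7]
tcp_rot: [3.14, 0.001, 2.827]
ft_force: [1.1, 8.3, -0.3]
opening: 0.311
grip_force: 30.0
```

Run:
```python
from h import *
s=state();to(557.6,194.4,77,2.827,s);print(s["opening"]*95,s["grip_force"],s["ft_force"],s["moment"])
```

```text
shift [-0.4 -1.  -0.3] turn 0.0 | pos [557.6 195.5  76.7] rot [3.140e+00 1.000e-03 2.827e+00] q6 -1.03
29.513856669297056 29.99928994802758 [ 1.13207449  8.29403367 -0.30522138] [ 1.25350751 -0.37903956 -0.20101594]
```

Emit:
{"name": "jog_arm", "arguments": {"motion": [[[0, 1.2, 0], 0], [[0, 1.2, 0], 0.13], [[0, 1.2, 0], 0.26], [[0, 1.2, 0], 0.39], [[0, 1.2, 0], 0.52]]}}

```text
t: 7.55
eef_pos: [557.8, 196.0, 76.7]
tcp_rot: [3.141, 0.0, 2.303]
ft_force: [1.6, 5.4, 0.1]
opening: 0.31
grip_force: 30.0
```

Run:
```python
from h import *
s=state();to(557.6,195.5,77,2.827-2.15,s);print(s["opening"]*95,s["grip_force"],s["ft_force"],s["moment"])
```

```text
shift [-0.2 -0.5 -0.3] turn 1.626 | pos [557.8 196.   76.7] rot [3.141 0.    2.303] q6 -0.51
29.44767349686657 29.995438323494454 [1.59109367 5.38330674 0.05744291] [ 0.70027877 -0.31029646  0.17500531]
```

Emit:
{"name": "jog_arm", "arguments": {"motion": [[[0, 0.4, 0], 0.13], [[0, 0.4, 0], 0.26], [[0, 0.4, 0], 0.39], [[0, 0.4, 0], 0.52], [[0, 0.4, 0], 0.65]]}}

```text
t: 8.05
eef_pos: [558.5, 196.4, 76.7]
tcp_rot: [3.14, -0.0, 1.653]
ft_force: [2.8, 4.2, -0.7]
opening: 0.319
grip_force: 30.0
```

Emit:
{"name": "jog_arm", "arguments": {"motion": [[[0, 0, 0], 0.13], [[0, 0, 0], 0.26], [[0, 0, 0], 0.39], [[0, 0, 0], 0.52], [[0, 0, 0], 0.65]]}}

```text
t: 8.55
eef_pos: [559.1, 196.3, 76.7]
tcp_rot: [3.139, -0.002, 1.003]
ft_force: [7.1, 2.4, -3.2]
opening: 0.315
grip_force: 30.0
```

Run:
```python
from h import *
s=state();to(557.6,195.5,77,2.827-2.15,s);print(s["opening"]*95,s["grip_force"],s["ft_force"],s["moment"])
```

```text
shift [-1.4 -0.9 -0.3] turn 0.326 | pos [559.1 196.3  76.7] rot [ 3.139e+00 -2.000e-03  1.003e+00] q6 0.79
29.960188351389046 29.994743183779065 [ 7.13241148  2.4364057  -3.24947904] [ 0.38570491 -0.98730451  0.23629908]
```

Emit:
{"name": "jog_arm", "arguments": {"motion": [[[0, 0, 0], 0.08], [[0, 0, 0], 0.16], [[0, 0, 0], 0.24], [[0, 0, 0], 0.24]]}}

```text
t: 8.95
eef_pos: [559.2, 196.0, 76.8]
tcp_rot: [3.14, -0.002, 0.766]
ft_force: [6.2, 0.3, -2.6]
opening: 0.315
grip_force: 30.0
```

Run:
```python
from h import *
s=state();to(557.6,195.5,77,2.827-2.15,s);print(s["opening"]*95,s["grip_force"],s["ft_force"],s["moment"])
```

```text
shift [-1.5 -0.7 -0.2] turn 0.089 | pos [559.2 196.   76.8] rot [ 3.14e+00 -2.00e-03  7.66e-01] q6 1.03
29.947609437992423 29.999639785964973 [ 6.24244645  0.2604297  -2.64095567] [ 9.68055344e-02 -1.06084538e+00  4.00834869e-05]
```

Emit:
{"name": "jog_arm", "arguments": {"motion": [[[0, 0, 0], 0.04], [[0, 0, 0], 0.08], [[0, 0, 0], 0.12]]}}

```text
t: 9.25
eef_pos: [559.3, 196.0, 76.8]
tcp_rot: [3.14, -0.003, 0.647]
ft_force: [6.4, 0.7, -3.0]
opening: 0.314
grip_force: 30.0
```

Run:
```python
from h import *
s=state();to(557.6,195.5,77,2.827-2.15,s);print(s["opening"]*95,s["grip_force"],s["ft_force"],s["moment"])
```

```text
shift [-1.6 -0.6 -0.2] turn -0.03 | pos [559.3 196.   76.8] rot [ 3.14e+00 -3.00e-03  6.47e-01] q6 1.15
29.803354808436517 29.998414671281353 [ 6.36633868  0.7161106  -3.04670959] [ 0.08737766 -1.06179079  0.50068225]
```

Emit:
{"name": "jog_arm", "arguments": {"motion": [[[0, 0, 0], 0], [[0, 0, 0], 0], [[0, 0, 0], 0], [[0, 0, 0], 0], [[0, 0, 0], 0]], "grip": 0}}

```text
t: 9.75
eef_pos: [557.7, 195.9, 76.6]
tcp_rot: [-3.142, 0.0, 0.648]
ft_force: [0.3, 0.2, 0.7]
opening: 0.676
grip_force: 0.0
```

Emit:
{"name": "jog_arm", "arguments": {"motion": [[[0, 0, 0], 0], [[0, 0, -30], 0], [[0, 0, -60], 0], [[0, 0, -90], 0], [[0, 0, -90], 0]]}}

```text
t: 10.25
eef_pos: [559.2, 196.3, 170.3]
tcp_rot: [3.139, -0.006, 0.648]
ft_force: [0.7, 0.6, -0.6]
opening: 0.995
grip_force: 0.0
```

Run:
```python
from h import *
to(558.5,195.5,160,.6)
c=read_camera("wrist"); np.save("w3.npy",c,allow_pickle=True)
P=proj(c,[[558.5,195.5,z] for z in(48,60,84,107)]).round(0)
u,v=P[2].astype(int); print(u-80,v-60); im=c["img"][max(v-60,0):v+60,u-80:u+80]
im=cv2.resize(im,None,fx=5,fy=5,interpolation=cv2.INTER_CUBIC); im=(255*(im/255.)**2.2).astype('uint8'); cv2.imwrite("pics/w3c.png",im)
```

```text
shift [-1.1  0.2 10.3] turn 0.048 | pos [559.2 196.3 170.3] rot [ 3.139 -0.006  0.648] q6 1.15
238 155
```

View pics/w3c.png

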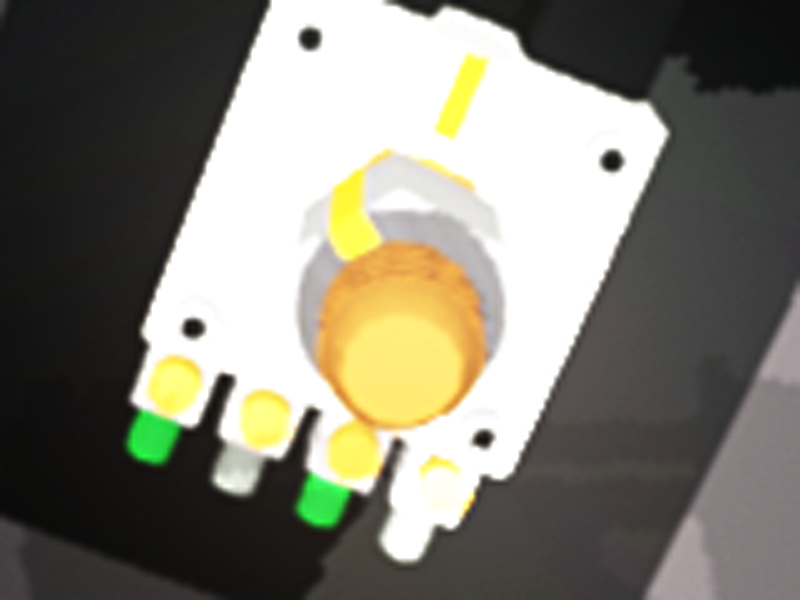

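The stripe is now at crop pixel (350,175–240), left of the block stripe at (462,95). I'll measure its angle.

Run:
```python
from h import *
c=np.load("w3.npy",allow_pickle=True).item()
g=lambda L,z:unproj(c,np.array(L)/5.+[238,155],z)[:,:2]
an=lambda v:np.degrees(np.arctan2(v[1],v[0]))
H=g([(310,38),(612,160),(484,438),(193,327)],48); ctr=H.mean(0); print("ctr",ctr)
print("M",an(H[0]-H[3]),an(H[1]-H[2]))
S=g([(350,178),(345,203)],60)
S2=g([(338,215)],84); print("stripe mid",an(S-ctr if 0 else S[0]-ctr),an(S2[0]-ctr),np.linalg.norm(S2[0]-ctr))
C=g([(390,152),(305,215),(497,215)],60); print("corners",[ (an(q-ctr).round(1),np.linalg.norm(q-ctr).round(1)) for q in C])
C=g([(400,190),(300,240),(497,240)],84); print("corners84",[ (an(q-ctr).round(1),np.linalg.norm(q-ctr).round(1)) for q in C])
to(560,195.5,170,.6)
c=read_camera("top")
for k in range(2):
    r=cut_out("wrench",c)[0]; P,R=rect(r["region"],c,12); print("wrench",r["p"],R)
    q=r["region"]; print("axis fit",cv2.fitLine(P,cv2.DIST_L2,0,.01,.01).ravel())
    t=cut_out("tray",c)[0]; print("tray",rect(t["region"],c,16)[1])
    c=read_camera("scene")
```

```text
ctr [556.25388313 193.32553337]
M 14.637214206697786 14.700422463253958
stripe mid 65.19272537571787 66.59866722886252 17.453210534069253
corners [(np.float64(41.9), np.float64(18.2)), (np.float64(97.0), np.float64(16.6)), (np.float64(-23.2), np.float64(16.8))]
corners84 [(np.float64(37.5), np.float64(18.7)), (np.float64(87.1), np.float64(18.1)), (np.float64(-11.5), np.float64(17.6))]
shift [ 0.9  1.4 -1.7] turn 0.048 | pos [558.4 196.1 168.3] rot [ 3.14e+00 -3.00e-03  6.48e-01] q6 1.15
wrench 0.87 ((539.8201904296875, -206.031005859375), (62.15925216674805, 210.0718536376953), 87.88785552978516)
axis fit [ 9.9936593e-01  3.5605397e-02  5.4823779e+02 -2.1203319e+02]
tray ((535.1752319335938, -216.22613525390625), (290.68536376953125, 154.95919799804688), 7.662643909454346)
wrench 0.93 ((539.9444580078125, -212.75714111328125), (215.17115783691406, 62.627986907958984), 0.33047130703926086)
axis fit [ 9.9975705e-01  2.2041149e-02  5.6059656e+02 -2.1347787e+02]
tray ((539.9591674804688, -220.2296600341797), (295.70648193359375, 153.39585876464844), 7.624706745147705)
```

Emit:
{"name": "jog_arm", "arguments": {"motion": [[[-26, 32, -6], 0.06], [[-52, 64, -12], 0.12], [[-78, 96, -18], 0.18], [[-104, 128, -24], 0.24], [[-130, 160, -30], 0.3]]}}

```text
t: 11.15
eef_pos: [550.4, -11.7, 196.4]
tcp_rot: [-3.141, 0.001, 0.346]
ft_force: [1.4, -0.1, -0.9]
opening: 0.999
grip_force: 0.0
```

Run:
```python
from h import *
to(547,-208,200,.035)
```

```text
shift [-69.7 183.6  -3.6] turn 0.311 | pos [550.4 -11.7 196.4] rot [-3.141e+00  1.000e-03  3.460e-01] q6 1.08
```

Emit:
{"name": "jog_arm", "arguments": {"motion": [[[-15, 40, 0], 0.08], [[-30, 80, 0], 0.16], [[-46, 120, 0], 0.24], [[-60, 160, 0], 0.31], [[-70, 184, 0], 0.31]]}}

```text
t: 11.65
eef_pos: [547.4, -209.7, 196.1]
tcp_rot: [3.142, 0.0, 0.034]
ft_force: [0.8, 0.5, 1.0]
opening: 0.998
grip_force: 0.0
```

Run:
```python
from h import *
to(547,-208,200,.035)
c=read_camera("wrist"); np.save("w4.npy",c,allow_pickle=True)
r=cut_out("wrench",c)[0]; P,R=rect(r["region"],c,13); print("wrench",r["p"],r["box"],R)
im=c["img"].copy(); im[r["region"]]=im[r["region"]]//2+[0,0,120]; cv2.imwrite("pics/w4.png",im)
# handle midline: rows of world x
hx=unproj(c,np.argwhere(r["region"])[:,::-1],13)[:,:2]
xs=np.arange(hx[:,0].min(),hx[:,0].max(),8)
for x in xs:
    b=hx[(hx[:,0]>=x)&(hx[:,0]<x+8)]
    print(round(x+4),np.round([b[:,1].min(),b[:,1].max(),(b[:,1].min()+b[:,1].max())/2],1))
```

```text
shift [-0.3 -1.8 -3.9] turn -0.001 | pos [ 547.4 -209.7  196.1] rot [3.142 0.    0.034] q6 1.06
wrench 0.57 [287.6, 70.2, 355.9, 292.9] ((537.4879760742188, -215.7123565673828), (214.75265502929688, 61.31700134277344), 3.030059576034546)
434 [-227.5 -204.4 -216. ]
442 [-229.4 -202.2 -215.8]
450 [-229.1 -202.  -215.6]
458 [-227.7 -203.  -215.3]
466 [-224.3 -205.7 -215. ]
474 [-222.9 -205.5 -214.2]
482 [-223.5 -206.2 -214.9]
490 [-223.3 -206.  -214.6]
498 [-223.8 -204.8 -214.3]
506 [-223.6 -204.5 -214.1]
514 [-223.2 -204.3 -213.8]
522 [-222.8 -204.1 -213.5]
530 [-223.5 -204.8 -214.2]
538 [-223.1 -203.6 -213.4]
546 [-222.8 -203.4 -213.1]
554 [-223.2 -203.2 -213.2]
562 [-222.1 -202.9 -212.5]
570 [-224.3 -200.9 -212.6]
578 [-227.6 -196.  -211.8]
586 [-231.  -192.1 -211.5]
594 [-234.3 -189.2 -211.7]
602 [-240.1 -182.7 -211.4]
610 [-241.  -181.6 -211.3]
618 [-242.1 -180.6 -211.4]
626 [-241.9 -180.5 -211.2]
634 [-240.5 -181.4 -210.9]
642 [-240.  -182.1 -211.1]
```

View pics/w4.png

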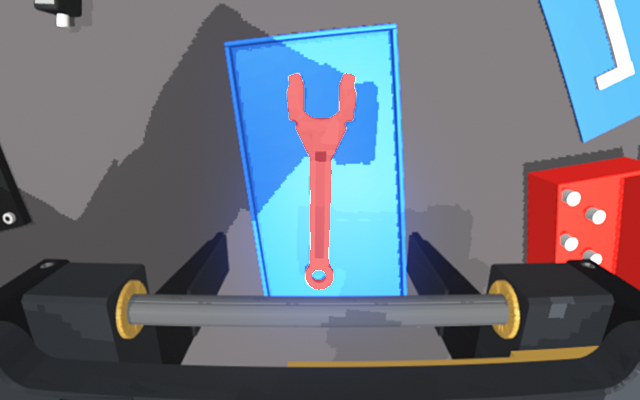

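Emit:
{"name": "jog_arm", "arguments": {"motion": [[[0.5, 3, 45], 0.009], [[0.5, 3, 90], 0.009], [[0.5, 3, 130], 0.009], [[0.5, 3, 155], 0.009], [[0.5, 3, 155], 0.009]]}}

```text
t: 12.25
eef_pos: [546.8, -208.3, 38.4]
tcp_rot: [-3.139, 0.005, 0.03]
ft_force: [0.1, -0.4, 0.8]
opening: 1.0
grip_force: 0.0
```

Run:
```python
from h import *
for i in range(3): to(548,-212.7,30,.025)
print(state()["ft_force"])
```

```text
shift [1.1 4.5 8.3] turn 0.005 | pos [ 546.8 -208.3   38.4] rot [-3.139  0.005  0.03 ] q6 1.06
shift [1.1 4.5 8.3] turn 0.005 | pos [ 546.8 -208.3   38.4] rot [-3.139  0.005  0.03 ] q6 1.06
shift [1.1 4.5 8.3] turn 0.005 | pos [ 546.8 -208.3   38.4] rot [-3.139  0.005  0.03 ] q6 1.06
[ 0.11758518 -0.41394748  0.80485553]
```

Emit:
{"name": "jog_arm", "arguments": {"motion": [[[0, 0, 7], 0], [[0, 0, 7], 0], [[0, 0, 7], 0]]}}

```text
t: 12.55
eef_pos: [548.8, -210.0, 35.9]
tcp_rot: [3.141, -0.002, 0.029]
ft_force: [0.2, -0.2, -0.1]
opening: 0.998
grip_force: 0.0
```

Run:
```python
from h import *
to(548,-212.7,30,.025)
print(state()["ft_force"])
```

```text
shift [-0.9  2.7  5.9] turn 0.004 | pos [ 548.8 -210.    35.9] rot [ 3.141e+00 -2.000e-03  2.900e-02] q6 1.06
[ 0.20827993 -0.15251286 -0.10417895]
```

Emit:
{"name": "jog_arm", "arguments": {"motion": [[[-0.5, 2.7, 5.5], 0.004], [[-0.5, 2.7, 5.5], 0.004], [[-0.5, 2.7, 5.5], 0.004], [[-0.5, 2.7, 5.5], 0.004], [[-0.5, 2.7, 5.5], 0.004]], "grip": 1}}

```text
t: 13.05
eef_pos: [547.9, -212.7, 29.3]
tcp_rot: [3.141, -0.0, 0.025]
ft_force: [-0.9, 1.1, 2.6]
opening: 0.635
grip_force: 1.3
```

Emit:
{"name": "jog_arm", "arguments": {"motion": [[[0, 0, 0], 0], [[0, 0, 0], 0], [[0, 0, 0], 0], [[0, 0, 0], 0], [[0, 0, 0], 0]]}}

```text
t: 13.55
eef_pos: [547.9, -212.7, 29.3]
tcp_rot: [3.141, -0.0, 0.025]
ft_force: [0.5, 6.8, 5.8]
opening: 0.216
grip_force: 5.6
```

Emit:
{"name": "jog_arm", "arguments": {"motion": [[[0, 0, 0], 0], [[0, 0, 0], 0], [[0, 0, 0], 0]]}}

```text
t: 13.85
eef_pos: [547.9, -212.7, 29.3]
tcp_rot: [3.141, -0.0, 0.025]
ft_force: [0.1, 0.7, 5.5]
opening: 0.207
grip_force: 30.5
```

Run:
```python
from h import *
s=state();to(548,-212.7,30,.025,s)
print(s["ft_force"],s["moment"],s["opening"]*95,s["grip_force"])
```

```text
shift [ 0.1 -0.  -0.7] turn -0.0 | pos [ 547.9 -212.7   29.3] rot [ 3.141 -0.     0.025] q6 1.06
[0.14452584 0.72996736 5.49754781] [ 0.24318479  0.0634455  -0.03283024] 19.687468577806737 30.53652766160667
```

Emit:
{"name": "jog_arm", "arguments": {"motion": [[[0, 0, -10], 0], [[0, 0, -30], 0], [[0, 0, -60], 0], [[0, 0, -90], 0], [[0, 0, -100], 0]]}}

```text
t: 14.35
eef_pos: [548.4, -213.0, 131.8]
tcp_rot: [3.14, -0.003, 0.025]
ft_force: [0.3, 0.5, -3.1]
opening: 0.204
grip_force: 30.0
```

Emit:
{"name": "jog_arm", "arguments": {"motion": [[[-8, -30, 0], -0.06], [[-17, -66, 0], -0.12], [[-26, -102, 0], -0.18], [[-35, -138, 0], -0.24], [[-43, -166, 0], -0.3]]}}

```text
t: 14.85
eef_pos: [499.4, -46.0, 128.4]
tcp_rot: [-3.141, 0.001, 0.328]
ft_force: [0.2, 0.1, -3.7]
opening: 0.208
grip_force: 30.0
```

Run:
```python
from h import *
s=state();to(454.7,117.2,130,.647,s)
print(s["ft_force"],s["moment"],s["opening"]*95,s["grip_force"])
```

```text
shift [  10.2 -168.9   -1.4] turn -0.319 | pos [499.4 -46.  128.4] rot [-3.141e+00  1.000e-03  3.280e-01] q6 1.02
[ 0.21678214  0.08141346 -3.68072108] [-0.02021172 -0.00936247  0.03873462] 19.794773726861646 29.998499751091003
```

Emit:
{"name": "jog_arm", "arguments": {"motion": [[[2, -34, 0], -0.07], [[4, -68, 0], -0.14], [[6, -102, 0], -0.21], [[8, -136, 0], -0.28], [[10, -169, 0], -0.32]]}}

```text
t: 15.35
eef_pos: [455.3, 116.8, 128.5]
tcp_rot: [-3.141, 0.001, 0.647]
ft_force: [0.5, 0.8, -2.5]
opening: 0.209
grip_force: 30.0
```

Emit:
{"name": "jog_arm", "arguments": {"motion": [[[0, 0, 0], 0], [[0, 0, 0], 0], [[0, 0, 0], 0]]}}

```text
t: 15.65
eef_pos: [456.3, 115.0, 128.8]
tcp_rot: [-3.142, 0.001, 0.644]
ft_force: [-0.8, -0.2, -3.0]
opening: 0.208
grip_force: 30.0
```

Run:
```python
from h import *
to(454.7,117.2,92.8,.647)
c=read_camera("wrist"); np.save("w5.npy",c,allow_pickle=True)
r=cut_out("wrench",c)
s=state()
z=s["eef_pos"][2]-25.3+9
if r:
    P,R=rect(r[0]["region"],c,z); print(r[0]["p"],r[0]["box"],R)
    a=s["tcp_rot"][2]; d=P-s["eef_pos"][:2]; X=d@[np.cos(a),np.sin(a)];Y=d@[np.sin(a),-np.cos(a)]
    print("tool x range",X.min(),X.max(),"y at head",Y[X>50].min(),Y[X>50].max())
im=c["img"]; cv2.imwrite("pics/w5.png",im)
```

```text
shift [ 0.  -2.7 36. ] turn -0.003 | pos [456.3 115.  128.8] rot [-3.142e+00  1.000e-03  6.440e-01] q6 1.03
0.88 [244.6, 48.0, 386.7, 365.7] ((486.2742919921875, 138.689208984375), (118.50836181640625, 62.36198425292969), 35.833045959472656)
tool x range -20.925042036891895 97.82343274807356 y at head -31.770198096391898 30.67993533717462
```

View pics/w5.png

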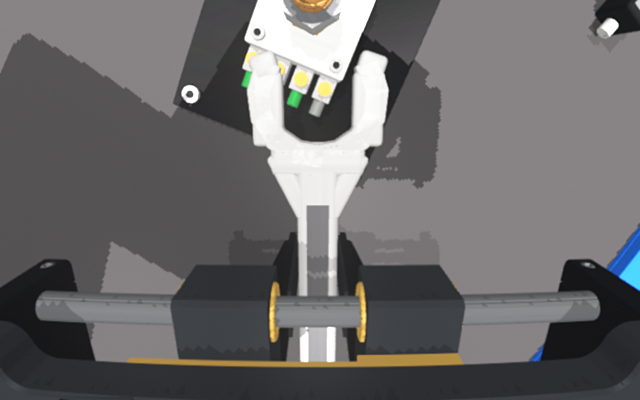

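Emit:
{"name": "jog_arm", "arguments": {"motion": [[[0, -2.7, 12], -0.003], [[0, -2.7, 24], -0.003], [[0, -2.7, 36], -0.003], [[0, -2.7, 36], -0.003], [[0, -2.7, 36], -0.003]]}}

```text
t: 16.25
eef_pos: [454.8, 117.3, 93.2]
tcp_rot: [-3.141, 0.0, 0.647]
ft_force: [-0.0, 0.2, -2.9]
opening: 0.206
grip_force: 30.0
```

Run:
```python
from h import *
to(454.7,117.2,92.8,.647)
```

```text
shift [-0.1 -0.   0.4] turn -0.0 | pos [454.8 117.3  93.2] rot [-3.141  0.     0.647] q6 1.04
```

Emit:
{"name": "jog_arm", "arguments": {"motion": [[[0, 0, 0], 0], [[0, 0, 0], 0]]}}

```text
t: 16.45
eef_pos: [454.9, 117.6, 93.6]
tcp_rot: [3.141, -0.001, 0.648]
ft_force: [0.9, -0.2, -3.6]
opening: 0.208
grip_force: 30.0
```

Run:
```python
from h import *
to(454.7,117.2,92.8,.647)
```

```text
shift [-0.4  0.2  0.8] turn 0.001 | pos [454.9 117.6  93.6] rot [ 3.141e+00 -1.000e-03  6.480e-01] q6 1.04
```

Lined up, so I'll slide on slowly while watching the forces.

Emit:
{"name": "jog_arm", "arguments": {"motion": [[[6, 0, 0.5], 0], [[12, 0, 0.5], 0], [[18, 0, 0.5], 0], [[24, 0, 0.5], 0], [[28, 0, 0.5], 0]]}}

```text
t: 16.95
eef_pos: [477.5, 135.1, 92.6]
tcp_rot: [3.141, -0.0, 0.648]
ft_force: [-0.3, 0.1, -4.0]
opening: 0.206
grip_force: 30.0
```

Run:
```python
from h import *
s=state();to(494.6,147.3,92.8,.647,s);print(s["ft_force"],s["moment"])
```

```text
shift [21.   0.6 -0.2] turn 0.001 | pos [477.5 135.1  92.6] rot [ 3.141 -0.     0.648] q6 1.07
[-0.27556218  0.08689053 -3.98298343] [0.0096246  0.00181342 0.01873199]
```

Emit:
{"name": "jog_arm", "arguments": {"motion": [[[5, 0.4, 0], 0], [[10, 0.5, 0], 0], [[15, 0.5, 0], 0], [[20, 0.5, 0], 0], [[20.5, 0.5, 0], 0]]}}

```text
t: 17.45
eef_pos: [494.1, 146.9, 92.6]
tcp_rot: [3.141, -0.0, 0.648]
ft_force: [-1.2, 0.3, -4.1]
opening: 0.207
grip_force: 30.0
```

Run:
```python
from h import *
s=state();to(494.6,147.3,92.8,.647,s);print(s["ft_force"],s["moment"])
```

```text
shift [ 0.6 -0.  -0.2] turn 0.001 | pos [494.1 146.9  92.6] rot [ 3.141 -0.     0.648] q6 1.08
[-1.15340743  0.27576765 -4.07752259] [ 0.01229091  0.00567254 -0.02584562]
```

Emit:
{"name": "jog_arm", "arguments": {"motion": [[[0.4, -8, 0], 0.1], [[1.6, -15.9, 0], 0.2], [[3.6, -23.6, 0], 0.3], [[6.3, -31.2, 0], 0.4], [[9.8, -38.4, 0], 0.5]]}}

```text
t: 17.95
eef_pos: [478.6, 183.2, 92.7]
tcp_rot: [3.141, -0.001, 0.144]
ft_force: [3.0, -2.9, -4.0]
opening: 0.209
grip_force: 30.1
```

Run:
```python
from h import *
s=state();a=.147;to(558.5-80*np.cos(a),195.4-80*np.sin(a),92.8,a,s);print(s["ft_force"],s["moment"],s["opening"]*95)
```

```text
shift [ 0.8 -0.4 -0.1] turn -0.003 | pos [478.6 183.2  92.7] rot [ 3.141e+00 -1.000e-03  1.440e-01] q6 1.66
[ 3.03780934 -2.89813072 -4.03182346] [-0.45560387 -0.58618433  0.24388626] 19.84050329853084
```

Emit:
{"name": "jog_arm", "arguments": {"motion": [[[0.8, -8.2, 0], 0.1], [[2.2, -16.2, 0], 0.2], [[4.2, -24, 0], 0.3], [[7, -31.6, 0], 0.4], [[8.8, -35.7, 0], 0.457]]}}

```text
t: 18.45
eef_pos: [481.6, 219.8, 92.5]
tcp_rot: [3.141, 0.0, -0.312]
ft_force: [0.6, -4.4, -3.3]
opening: 0.206
grip_force: 30.0
```

Emit:
{"name": "jog_arm", "arguments": {"motion": [[[0, 0, 0], 0], [[0, 0, 0], 0]]}}

```text
t: 18.65
eef_pos: [481.6, 219.5, 92.5]
tcp_rot: [3.141, 0.0, -0.307]
ft_force: [0.4, -1.3, -3.4]
opening: 0.206
grip_force: 30.0
```

Run:
```python
from h import *
s=state();a=-.31;to(558.5-80*np.cos(a),195.4-80*np.sin(a),92.8,a,s);print(s["ft_force"],s["moment"],s["opening"]*95)
c=read_camera("wrist"); np.save("w6.npy",c,allow_pickle=True)
P=proj(c,[[558.5,195.4,z] for z in(48,60,84,107)]).round(0); print(P)
u,v=P[2].astype(int); v0=max(v-60,0); print(u-80,v0); im=c["img"][v0:v0+120,u-80:u+80]
im=cv2.resize(im,None,fx=5,fy=5,interpolation=cv2.INTER_CUBIC); im=(255*(im/255.)**2.2).astype('uint8'); cv2.imwrite("pics/w6c.png",im)
```

```text
shift [ 0.6 -0.5 -0.3] turn 0.003 | pos [481.6 219.5  92.5] rot [ 3.141  0.    -0.307] q6 2.18
[ 0.35972227 -1.34259802 -3.44936718] [-0.25522089 -0.00639225  0.13584997] 19.567848456741668
[[315.  92.]
 [315.  91.]
 [314.  91.]
 [314.  90.]]
234 31
```

View pics/w6c.png

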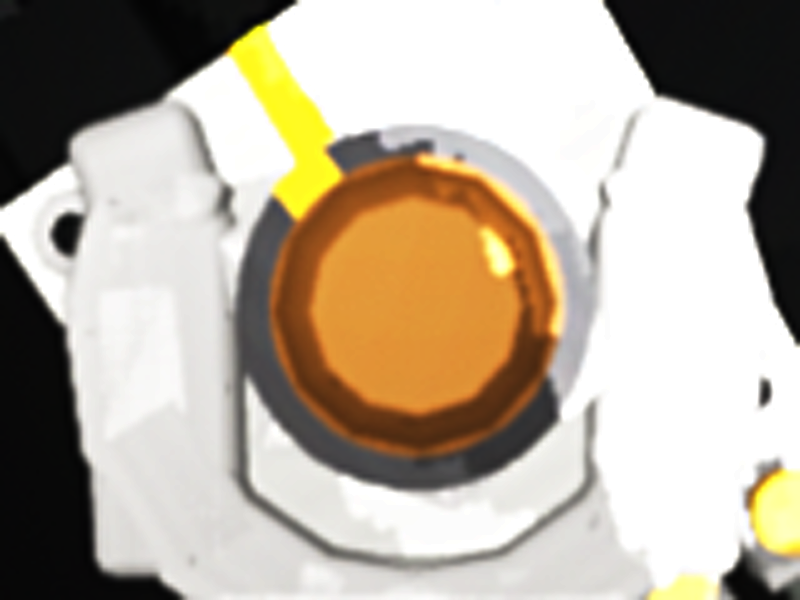

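The jaw sits round the nut. The nut stripe at crop pixel (310,185) is about 41° left of up and the block stripe about 32.5°, so the nut is still about 8° short. I'll pull a little further.

Emit:
{"name": "jog_arm", "arguments": {"motion": [[[0.8, -5.5, 0], 0.065], [[1.2, -10.8, 0], 0.13], [[1.2, -10.8, 0], 0.13], [[1.2, -10.8, 0], 0.13]]}}

```text
t: 19.1
eef_pos: [485.6, 229.4, 92.4]
tcp_rot: [3.141, 0.001, -0.437]
ft_force: [-3.3, -2.2, -3.8]
opening: 0.206
grip_force: 30.0
```

Run:
```python
from h import *
s=state();a=-.44;to(558.5-80*np.cos(a),195.4-80*np.sin(a),92.8,a,s);print(s["ft_force"],s["moment"],s["opening"]*95)
c=read_camera("wrist"); np.save("w7.npy",c,allow_pickle=True)
x=proj(c,[[558.5,195.4,84]])[0]; print(x)
u,v=x.astype(int)
hsv=cv2.cvtColor(c["img"],cv2.COLOR_BGR2HSV); m=(hsv[...,0]>25)&(hsv[...,0]<33)&(hsv[...,1]>130)
for n,cc in(("w7",c),("w6",np.load("w6.npy",allow_pickle=True).item())):
    hsv=cv2.cvtColor(cc["img"],cv2.COLOR_BGR2HSV); m=(hsv[...,0]>25)&(hsv[...,0]<34)&(hsv[...,1]>130)
    # silencer centre from orange
    o=((hsv[...,0]>8)&(hsv[...,0]<20)&(hsv[...,1]>120)).astype('uint8'); o[150:]=0;o[:,:270]=0;o[:,360:]=0
    cn=max(cv2.findContours(o,cv2.RETR_EXTERNAL,cv2.CHAIN_APPROX_NONE)[0],key=cv2.contourArea); (cx,cy),r=cv2.minEnclosingCircle(cn)
    yy,xx=np.nonzero(m); rr=np.hypot(xx-cx,yy-cy); an=np.degrees(np.arctan2(-(xx-cx),-(yy-cy)))
    print(n,(cx,cy,r))
    for a,b in((27,31),(31,36),(36,42),(42,50),(50,62)):
        k=(rr>a)&(rr<=b)&(abs(an)<90); print((a,b),k.sum(),an[k].mean().round(1) if k.any() else None,(an[k].min().round(1),an[k].max().round(1)) if k.any() else None)
```

```text
shift [ 0.4 -0.3 -0.4] turn 0.003 | pos [485.6 229.4  92.4] rot [ 3.141e+00  1.000e-03 -4.370e-01] q6 2.33
[-3.25134851 -2.15662007 -3.79306298] [-0.22338562  0.54202474  0.05419022] 19.603243751640388
[314.41167725  91.39230588]
w7 (317.0, 92.5, 28.93537139892578)
(27, 31) 15 43.9 (np.float64(31.1), np.float64(52.4))
(31, 36) 34 39.4 (np.float64(30.2), np.float64(52.0))
(36, 42) 40 39.8 (np.float64(33.3), np.float64(45.5))
(42, 50) 26 40.2 (np.float64(34.8), np.float64(44.5))
(50, 62) 0 None None
w6 (316.4051208496094, 91.83576965332031, 29.170392990112305)
(27, 31) 22 40.9 (np.float64(29.9), np.float64(51.2))
(31, 36) 60 40.5 (np.float64(30.5), np.float64(50.9))
(36, 42) 42 32.8 (np.float64(26.5), np.float64(38.1))
(42, 50) 59 32.2 (np.float64(27.1), np.float64(37.2))
(50, 62) 49 33.6 (np.float64(29.5), np.float64(36.0))
```

Run:
```python
from h import *
for n in("w5","w6","w7"):
    c=np.load(n+".npy",allow_pickle=True).item()
    # head/jaw inclination in tool frame: image centroid of the wrench mask per row
    try:
        if n!="w7": raise KeyError
        r=cut_out("wrench",c)[0]
    except Exception: r=None
    if r is None: continue
    m=r["region"]; print(n,r["p"],r["box"])
    for v in range(int(r["box"][1]),290,15):
        q=np.nonzero(m[v])[0]
        if len(q): print(v,q.min(),q.max(),(q.min()+q.max())/2)
c=read_camera("wrist"); r=cut_out("wrench",c)[0]; m=r["region"]; print(r["p"],r["box"])
for v in range(int(r["box"][1])+2,290,15):
    q=np.nonzero(m[v])[0]
    if len(q): print(v,q.min(),q.max(),(q.min()+q.max())/2)
```

```text
0.81 [245.0, 48.2, 389.5, 364.4]
65 249 384 316.5
80 249 384 316.5
95 247 387 317.0
110 249 385 317.0
125 251 382 316.5
140 253 381 317.0
155 270 365 317.5
170 272 363 317.5
185 279 354 316.5
200 288 347 317.5
215 296 338 317.0
230 299 336 317.5
245 298 337 317.5
260 299 336 317.5
275 299 336 317.5
```

Emit:
{"name": "jog_arm", "arguments": {"motion": [[[0.2, 4, 0], -0.05], [[0.4, 7.6, 0], -0.095], [[0.4, 7.6, 0], -0.095]]}}

```text
t: 19.6
eef_pos: [483.5, 222.5, 92.7]
tcp_rot: [-3.141, -0.001, -0.344]
ft_force: [-0.9, -0.8, -3.0]
opening: 0.206
grip_force: 30.0
```

Run:
```python
from h import *
s=state();a=-.342;to(558.5-80*np.cos(a),195.4-80*np.sin(a),92.8,a,s);print(s["ft_force"],s["moment"],s["opening"]*95)
```

```text
shift [-0.2  0.3 -0.1] turn -0.002 | pos [483.5 222.5  92.7] rot [-3.141e+00 -1.000e-03 -3.440e-01] q6 2.22
[-0.88288868 -0.78701185 -3.04066737] [-0.05878367  0.17631126 -0.03952651] 19.59368494191723
```

Emit:
{"name": "jog_arm", "arguments": {"motion": [[[-8, 0, 0], 0], [[-18, 0, 0], 0], [[-28, 0, 0], 0], [[-40, 0, 0], 0], [[-52, 0, 0], 0]]}}

```text
t: 20.1
eef_pos: [433.2, 240.7, 92.7]
tcp_rot: [-3.142, -0.0, -0.344]
ft_force: [-0.4, -0.5, -2.7]
opening: 0.202
grip_force: 30.0
```

Emit:
{"name": "jog_arm", "arguments": {"motion": [[[0, 0, -15], 0], [[0, 0, -30], 0], [[0, 0, -45], 0]]}}

```text
t: 20.4
eef_pos: [433.4, 240.6, 138.1]
tcp_rot: [3.141, 0.0, -0.344]
ft_force: [0.0, 0.6, -3.4]
opening: 0.206
grip_force: 30.0
```

Run:
```python
from h import *
s=state();to(548,-213,133,.025,s);print(s["ft_force"],s["opening"]*95)
```

```text
shift [260.7 388.5   5.1] turn -0.369 | pos [433.4 240.6 138.1] rot [ 3.141  0.    -0.344] q6 2.29
[ 0.02936611  0.58319055 -3.42253372] 19.617142001341918
```

Emit:
{"name": "jog_arm", "arguments": {"motion": [[[0, 0, -30], 0], [[8, 15, -45], -0.02], [[30, 45, -45], -0.05], [[52, 78, -45], -0.08], [[74, 110, -45], -0.1]]}}

```text
t: 20.9
eef_pos: [466.3, 111.0, 182.8]
tcp_rot: [-3.141, -0.0, -0.242]
ft_force: [-0.4, 0.3, -4.0]
opening: 0.207
grip_force: 30.0
```

Run:
```python
from h import *
s=state();to(548,-213,133,.025,s);print(s["ft_force"],s["opening"]*95)
```

```text
shift [156.9 295.   49.8] turn -0.267 | pos [466.3 111.  182.8] rot [-3.141 -0.    -0.242] q6 1.91
[-0.38443199  0.33162988 -4.01300919] 19.66106565220858
```

Emit:
{"name": "jog_arm", "arguments": {"motion": [[[18, 34, 0], -0.03], [[36, 68, 0], -0.06], [[54, 102, 0], -0.09], [[72, 136, 0], -0.12], [[90, 169, 0], -0.16]]}}

```text
t: 21.4
eef_pos: [513.0, -75.0, 182.6]
tcp_rot: [3.142, -0.0, -0.083]
ft_force: [0.4, -0.6, -3.1]
opening: 0.205
grip_force: 30.0
```

Run:
```python
from h import *
s=state();to(548,-213,133,.025,s);print(s["ft_force"],s["opening"]*95)
```

```text
shift [ 46.3 134.7  49.6] turn -0.108 | pos [513.  -75.  182.6] rot [ 3.142 -0.    -0.083] q6 1.38
[ 0.36322193 -0.6056304  -3.10777493] 19.50271448137005
```

Emit:
{"name": "jog_arm", "arguments": {"motion": [[[12, 34, 0], -0.03], [[24, 68, 0], -0.06], [[36, 102, 10], -0.09], [[46, 132, 40], -0.108], [[46, 135, 70], -0.108]]}}

```text
t: 21.9
eef_pos: [548.6, -215.0, 112.0]
tcp_rot: [3.14, -0.003, 0.022]
ft_force: [0.2, 0.3, -4.4]
opening: 0.208
grip_force: 30.0
```

Emit:
{"name": "jog_arm", "arguments": {"motion": [[[0, 0, 20], 0], [[0, 0, 40], 0], [[0, 0, 55], 0], [[0, 0, 65], 0], [[0, 0, 65], 0]]}}

```text
t: 22.4
eef_pos: [547.3, -211.7, 46.6]
tcp_rot: [-3.141, 0.002, 0.024]
ft_force: [0.7, -0.1, -3.4]
opening: 0.206
grip_force: 30.0
```

Run:
```python
from h import *
s=state();to(548,-213,29.3,.025,s);print(s["ft_force"],s["opening"]*95)
```

```text
shift [ 0.7  1.3 17.3] turn -0.001 | pos [ 547.3 -211.7   46.6] rot [-3.141e+00  2.000e-03  2.400e-02] q6 1.07
[ 0.67785884 -0.08239441 -3.40988845] 19.5636782277231
```

Emit:
{"name": "jog_arm", "arguments": {"motion": [[[0, 0, 5], 0], [[0, 0, 9], 0], [[0, 0, 13], 0], [[0, 0, 16], 0], [[0, 0, 16], 0]]}}

```text
t: 22.9
eef_pos: [547.7, -212.5, 31.4]
tcp_rot: [-3.141, 0.0, 0.024]
ft_force: [0.4, 0.5, -3.3]
opening: 0.208
grip_force: 30.0
```

Run:
```python
from h import *
s=state();to(548,-213,29.3,.025,s);print(s["ft_force"],s["opening"]*95)
```

```text
shift [0.3 0.6 2.1] turn -0.001 | pos [ 547.7 -212.5   31.4] rot [-3.141  0.     0.024] q6 1.06
[ 0.44025644  0.54130302 -3.25298018] 19.72600265825474
```

Emit:
{"name": "jog_arm", "arguments": {"motion": [[[0, 0, 1], 0], [[0, 0, 1.5], 0], [[0, 0, 1.5], 0]]}}

```text
t: 23.2
eef_pos: [547.8, -212.5, 30.2]
tcp_rot: [3.141, -0.0, 0.024]
ft_force: [0.2, 0.9, -3.7]
opening: 0.205
grip_force: 30.0
```

Run:
```python
from h import *
s=state();to(548,-213,29.3,.025,s);print(s["ft_force"],s["opening"]*95)
```

```text
shift [0.2 0.5 0.9] turn -0.001 | pos [ 547.8 -212.5   30.2] rot [ 3.141 -0.     0.024] q6 1.06
[ 0.21838726  0.86723854 -3.7121032 ] 19.464918904139946
```

Fz still reads the full spanner weight, so it hasn't touched down yet. I'll go a little lower.

Emit:
{"name": "jog_arm", "arguments": {"motion": [[[0, 0, 0.6], 0], [[0, 0, 1.2], 0], [[0, 0, 1.2], 0]]}}

```text
t: 23.5
eef_pos: [547.9, -212.5, 29.3]
tcp_rot: [3.141, -0.0, 0.024]
ft_force: [-0.9, 0.1, 2.6]
opening: 0.206
grip_force: 32.3
```

Run:
```python
from h import *
s=state();to(548,-213,29.3,.025,s);print(s["ft_force"],s["opening"]*95)
```

```text
shift [0.1 0.5 0. ] turn -0.001 | pos [ 547.9 -212.5   29.3] rot [ 3.141 -0.     0.024] q6 1.06
[-0.89052578  0.08438109  2.64472531] 19.570206707172982
```

Emit:
{"name": "jog_arm", "arguments": {"motion": [[[0, 0, 0], 0], [[0, 0, 0], 0], [[0, 0, 0], 0], [[0, 0, 0], 0], [[0, 0, 0], 0]], "grip": 0.3}}

```text
t: 24.0
eef_pos: [548.2, -213.0, 29.3]
tcp_rot: [3.141, -0.001, 0.024]
ft_force: [0.4, -4.4, 5.5]
opening: 0.571
grip_force: 2.7
```

Emit:
{"name": "jog_arm", "arguments": {"motion": [[[0, 0, -15], 0], [[0, 0, -50], 0], [[0, 0, -95], 0], [[0, 0, -140], 0], [[0, 0, -165], 0]]}}

```text
t: 24.5
eef_pos: [548.1, -212.3, 198.2]
tcp_rot: [3.14, -0.003, 0.024]
ft_force: [0.8, -1.0, -0.5]
opening: 0.7
grip_force: 0.0
```

Run:
```python
from h import *
s=state();to(548,-213,200,.025,s);print(s["ft_force"],s["opening"]*95)
c=read_camera("wrist"); r=cut_out("wrench",c)[0]; print(r["p"],rect(r["region"],c,13)[1])
c=read_camera("top")
for o,z in(("amplifier",36),("actuator",32),("plug",21)):
    r=cut_out(o,c)
    if r: print(o,r[0]["p"],rect(r[0]["region"],c,z)[1])
```

```text
shift [-0.1  0.7 -1.8] turn -0.001 | pos [ 548.1 -212.3  198.2] rot [ 3.14e+00 -3.00e-03  2.40e-02] q6 1.06
[ 0.84131822 -0.99125568 -0.50056153] 66.47403845796669
0.58 ((537.910888671875, -215.3762664794922), (215.0797882080078, 62.55609893798828), 2.5095791816711426)
amplifier 0.87 ((722.5333251953125, 20.846187591552734), (25.241069793701172, 84.68489837646484), 84.99007415771484)
actuator 0.88 ((753.4104614257812, 180.83847045898438), (56.318538665771484, 49.15489196777344), 12.919132232666016)
```

```bash
python3 -c "
from cell import job_done
print(job_done())"
```

```text
the job is handed in; nothing more can be done
None
```

I spun the nut down finger-tight, pulled it one flat with the spanner until its stripe was within about 2° of the block stripe, and laid the spanner back flat in its tray; the job is handed in at about 24.6 s. The final check put the amplifier and actuator where they started, but the plug wasn't detected in that picture, and I didn't re-check the stripe after taking the spanner off.

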